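# Add a slotted weight to the glue press

## Task

The stone under the glue press needs more load. Take the larger of the two loose slotted weights and slide it sideways onto the upright stem at the end of the press arm, above the weight already there, with its slot facing the opposite way to that weight's slot, and let it down until it is nested fully home on it. Work by feel and gently: the joint is wet, so the press foot must stay down on the stone, and leave the small weight and the glue bottle alone.

Things in the scene. Friction and masses are not known exactly. Their poses are not given: they have to be found in the camera images.
- press: glue press: black iron base 200 x 100 x 10 mm, pivot fork, and a level steel arm 24 mm wide (top 66 mm above the worktop) whose free end overhangs the base. Origin: on the worktop under the press foot. x axis: level along the arm, from the free end towards the pivot; z up. Pivot at x = +100 mm, weight stem near x = -100 mm; a screw with a black knob, 90 mm high, stands at x = 0
- stem_place (a point): nominal axis of the upright weight stem, 87 mm above the worktop; axes as the press. The stem is clamped in a long slot of the arm for setting the leverage and really stands up to 15 mm either way from here along the arm: that is not measured and must be felt or seen. Sideways it is true. It is firm
- stem_head (a point): top of the stem at its nominal place, 137 mm above the worktop. The stem is 10 mm thick up to 128 mm above the worktop; above that its head is 21 mm wide, so weights go on only from the side, between the first weight's hub and the head (37 mm apart)
- first_top (a point): the weight already on the stem, steel, 52 mm across, 18 mm thick; its slot faces the arm's free end (within 20 degrees). This point: nominal middle of its flat top face, 87 mm above the worktop (same place as stem_place). A hub 30 mm across stands 4 mm up from that face (hub top 91 mm)
- big_centre (a point): centre (half-way up, 11 mm over the underside) of the large loose weight: plain steel, about 0.42 kg, 60 mm across, 22 mm thick, flat on the worktop; on top a hub 30 mm across, 4 mm high, below a hollow 33 mm across, 4 mm deep. x axis: from the centre out through the slot's mouth; z up. Grip across the rim, square to the slot; below its underside fingers pass 4 mm outside the first weight
- big_mouth (a point): middle of the large weight's slot mouth, on the rim 30 mm from its centre. The slot is 12.5 mm wide, flaring to 23 mm at the rim; its closed end stops the stem 0.5 mm past the disc's centre. Nested, the weight's underside lies flush on the first weight's top face, 87 mm above the worktop; perched on the hub it is 4 mm too high
- small_weight: the other loose slotted weight, steel, 44 mm across, 14 mm thick plus hub: not needed. Origin: centre of its underside
- glue_bottle: white glue bottle with orange nozzle, 52 mm across, 142 mm tall, standing beside the press. Origin: centre of its underside
- lever (a joint): lift of the press arm about its pivot, rad: 0 with the foot down on the stone, positive as the free end rises. Only its own weight holds it down: a push of some 22 N along the arm on the stem begins to lift it
Mind the look-alikes: they are no part of the job. What is shaped like the part that bears big_centre but green or yellow is not meant.

How it is judged:
On the way, in this order (a step that is already met when the one before it is completed fails the run):
1. the large weight is lifted off the worktop (height (world z) of big_centre above 0.05 m), for 0.1 s.
2. the stem is inside the slot: the weight's centre is over the stem's place, above the first weight (horizontal distance between big_centre and stem_place below 0.021 m and z of big_centre in the frame of stem_place between 0.0135 and 0.027 m), for 0.1 s.
At the end, for the whole second after the job is handed in: The large weight is nested round the stem: underside within 1.5 mm of flush with the first weight's top, level within 0.04 rad, within 21 mm of the nominal stem place, slot facing the pivot (within about 55 degrees), so away from the first weight's slot; the arm down (lever under 0.01 rad) (horizontal distance between big_centre and stem_place below 0.021 m and z of big_centre in the frame of stem_place between 0.0095 and 0.0125 m and angle between big_centre's own z axis and vertical below 0.04 rad and x of press in the frame of big_centre above 0.05 m and value of joint lever below 0.01 rad); the robot touches nothing.
It fails at once if the press foot is lifted off the stone (lever over 0.025 rad) (value of joint lever above 0.025 rad).
It fails at once if the large weight is forced against the press with more than 25 N (contact force between big_weight and press above 25 N).
It fails at once if the small weight is moved by more than 15 mm (distance of small_weight from where it was at the start of the episode above 0.015 m).
It fails at once if the glue bottle is moved by more than 15 mm (distance of glue_bottle from where it was at the start of the episode above 0.015 m).
It also fails if it takes over 42 s, if anything falls off the work surface, if the arm or the gripper's body presses on something with over 40 N, if the wrist force passes 120 N, or if a joint passes its speed limit or range.

## Robot

A 6-joint arm with a two-finger parallel gripper is mounted at the origin on a cart in front of the work surface, level with it; the furniture and walls round the work are solid. World frame = base frame: x ahead of the robot, y to its left, z up, the work surface at z = 0. Lengths are in m, angles in rad, forces in N, time in s.
With the tool pointing down it reaches from about 0.375 to 0.9 m from the base axis. Payload 3.1 kg.
Tool frame: the origin (TCP) lies between the finger pads; the fingertips stand 22 mm ahead of it and the grasp point (between the pads) lies 3 mm ahead of it; z points along the fingers, y is the line along which they close (so a half turn about z gives the same grasp; the last joint's range is limited). The gripper opens to 87 mm and grips with 3 to 60 N. Pads are 19 mm wide; open, the fingers measure 117 mm over their backs; the gripper's body (75 mm by 190 mm) begins 51 mm behind the grasp point.
Start: joints at [0.967, 0.527, 1.433, -0, 1.181, -0.178], TCP at [0.258, 0.569, 0.245] pointing down, gripper open.
Joint ranges: [-3.08, 3.08], [-0.75, 2.2], [0.22, 2.44], [-1.43, 4.57], [0, 2.65], [-2.85, 2.85]. Speed limits (rad/s): [2.79, 2.79, 3.14, 3.14, 3.14, 3.14].

## Interface

Orientations are given as a unit quaternion [x, y, z, w].
In Python, from rig import robot gives the robot as it stands.
- The arm moves only by the tool move_arm, never from a script. Its argument "series" is text: rows parted by semicolons, each of 6 numbers parted by spaces: the shift along the tool's x, y, z in mm, then the turn, a rotation vector about the tool's x, y, z in degrees. In form: dx dy dz ax ay az; .... A call has 1 to 8 rows; each row is the pose to reach, as a shift and turn from the pose commanded when the call began, along the tool's axes at that moment; what a row does not reach only later rows make up. A row lasts 1/12 s, in which the tool goes at most 41.7 mm and 7.16 degrees, less where a joint would pass 70% of its speed; a pose out of reach is approached as far as the arm can. A call with a gripper value outside its range is refused whole. "jaw" is the opening, from 0 (shut) to 1 (fully open), set as the call begins (left out, the last holds). The fingers move at their own pace and stop on an object; "newtons" is the grip in N (left out, the last holds). Time passes only in rows, so rows that repeat a pose let the fingers close. It gives the time, the measured TCP pose, the force, the opening and the grip force at its end, in the units of the state.
- robot.get_obs(): the state, without advancing time (a new reading comes with each control period).
- robot.camera(name): name is "side" or "top" or "wrist"; returns a dict with "img" (420x560x3 uint8, red, green, blue), "mtx" (3x3 intrinsics, pixels), "world_to_cam" (4x4, takes a point from world to camera coordinates). Camera axes: x right, y down, z forward; pixel columns grow to the right and rows downward; lengths in m; the calibration is good to about 2 mm. The wrist camera is an equidistant fisheye: a pixel r from the principal point sees the ray r / f radians off the axis. A picture is of the moment at which its call begins. There is no depth.
- robot.hand_in(): hands the job in; it is judged then, once.
Trained networks look in a picture, given as the dict that the camera call returned (one of the last four; its "shot" number tells which), for a name from the list of things; names that differ only in an ending like _2 or _b are one class to them, and where a whole thing is asked for, a point or a joint stands for the part that bears it (a point fixed in the world has none). Each returns a list of dicts, best first, with "p" (0 to 1); they miss things now and then, are a little off and sometimes report something else, mostly with a low value. They report only what shows in the picture. A call takes as long as a camera call. They do not tell look-alikes from the thing itself.
- robot.search_frame(picture, thing): "xyz" ([x, y, z] in m, in world coordinates, good to about 4 mm: the middle of the surface that is visible of it).
- robot.tip_of(picture, thing): "xyz" ([x, y, z] in m, in world coordinates, good to about 4 mm: a listed point, or the origin of a listed thing).
The state is a dict: "time": time; "q": joint angles; "joint_velocities": joint speeds; "joint_torque": joint torques, N m; "position": TCP position; "tool_rot": TCP orientation; "ft_force": force on the tool from outside, world axes, zero at the start; "moment": the same for the moment, N m; "grip_width": finger opening in m; "grip_force": force on a finger pad.
Only numpy, scipy, OpenCV 4.12 (cv2) and the standard library are available. Lean on these libraries where they do the work, as an engineer would, in place of code of your own. Each camera call takes 0.05 s, during which the arm holds its last target. There are 200 camera calls.

## Working session

There is one attempt and no reset: what is moved stays moved. The work goes in short steps, Python scripts to look and compute and a tool call to move; the robot and the scene stay as the last step left them, time stands still between calls to the robot, and variables do not carry over. Pictures are saved under pics/ and viewed, at most 10 in all, crops included, and the job is handed in when it is done.

Besides the shell and the picture viewer there is one more tool, called as a command line: name --argument value ..., lists and objects as JSON in quotes. move_arm: Moves the arm, as the interface text tells. Its arguments: {"type":"object","properties":{"series":{"type":"string"},"jaw":{"type":"number"},"newtons":{"type":"number"}},"required":["series"]}

```bash
ls; mkdir -p pics; cat > h.py <<'E'
import numpy as np, cv2
from rig import robot
from scipy.spatial.transform import Rotation as R
def proj(c,P):
    p=np.array(c["world_to_cam"])@np.append(P,1); q=np.array(c["mtx"])@p[:3]; return q[:2]/q[2]
def ray(c,uv,z):
    # pixel -> world point on plane z (pinhole)
    T=np.array(c["world_to_cam"]); Rm=T[:3,:3]; o=-Rm.T@T[:3,3]
    d=Rm.T@np.linalg.solve(np.array(c["mtx"]),[uv[0],uv[1],1]); return o+d*(z-o[2])/d[2]
def save(c,n): cv2.imwrite("pics/"+n+".png",c["img"][:,:,::-1])
E
python3 - <<'E'
from h import *
np.set_printoptions(precision=4,suppress=True)
o=robot.get_obs(); print(o["time"],o["position"],o["tool_rot"],o["ft_force"])
ims=[]
for n in ("top","side"):
    c=robot.camera(n); ims.append(c["img"]); 
    for t in ("press","stem_place","stem_head","first_top","big_centre","big_mouth","small_weight","glue_bottle"):
        for r in robot.tip_of(c,t)[:3]: print(n,t,np.array(r["xyz"]),round(r["p"],2),proj(c,r["xyz"]))
    save(c,n)
E
```

```text
pics
0.0 [0.2577 0.5686 0.2436] [ 0.2113  0.9774 -0.001  -0.0004] [ 0.0703  0.4041 -0.995 ]
top press [0.6577 0.1571 0.0012] 0.61 [190.9362 175.3795]
top stem_head [0.6756 0.0593 0.1369] 0.85 [222.2716 154.1537]
top stem_head [ 0.5259 -0.2296  0.0134] 0.52 [334.6943 223.8653]
top first_top [0.6776 0.0584 0.0852] 0.56 [224.6509 159.6266]
top big_centre [ 0.5261 -0.2318  0.0114] 0.83 [335.4024 223.9084]
top big_centre [ 0.4512 -0.313   0.0129] 0.8 [367.0205 252.372 ]
top big_centre [ 0.4162 -0.2112  0.0075] 0.66 [328.1763 265.6934]
top big_mouth [ 0.5538 -0.2101  0.0096] 0.86 [326.9586 213.6608]
top big_mouth [ 0.4538 -0.2813  0.0134] 0.63 [354.963  251.2784]
top big_mouth [ 0.4564 -0.2203  0.0092] 0.63 [331.4537 250.2634]
top small_weight [ 0.577  -0.369   0.0028] 0.76 [385.2612 206.0973]
top small_weight [0.673  0.0587 0.0879] 0.24 [224.3861 161.0635]
top glue_bottle [0.4421 0.0824 0.    ] 0.86 [216.2161 255.2131]
side press [0.6559 0.1552 0.0002] 0.61 [352.9407 211.6173]
side stem_place [0.6758 0.0574 0.0864] 0.73 [346.796  212.6866]
side stem_place [0.6731 0.0581 0.0858] 0.7 [345.9576 212.2621]
side stem_place [0.6566 0.1539 0.0021] 0.34 [353.0417 211.5041]
side stem_head [0.6739 0.0595 0.1396] 0.65 [349.3458 196.5591]
side first_top [0.6768 0.0596 0.0873] 0.96 [347.6    212.1027]
side big_centre [ 0.4206 -0.2149  0.0086] 0.74 [203.0592 254.5037]
side big_centre [ 0.4636 -0.3121  0.0098] 0.72 [188.916  288.2765]
side big_centre [ 0.5229 -0.2241  0.0128] 0.65 [231.9024 274.7707]
side big_mouth [ 0.5555 -0.2059  0.0093] 0.88 [247.1882 277.0078]
side big_mouth [ 0.4563 -0.277   0.011 ] 0.88 [196.6964 276.702 ]
side big_mouth [ 0.4512 -0.2187  0.0119] 0.85 [211.0463 260.1217]
side small_weight [ 0.5766 -0.3726  0.0037] 0.65 [208.1438 333.6224]
side glue_bottle [0.448  0.0856 0.0014] 0.59 [279.0556 195.9421]
```

View pics/top.png

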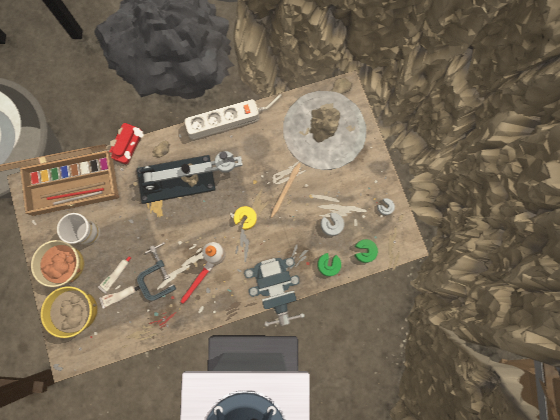

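View pics/side.png

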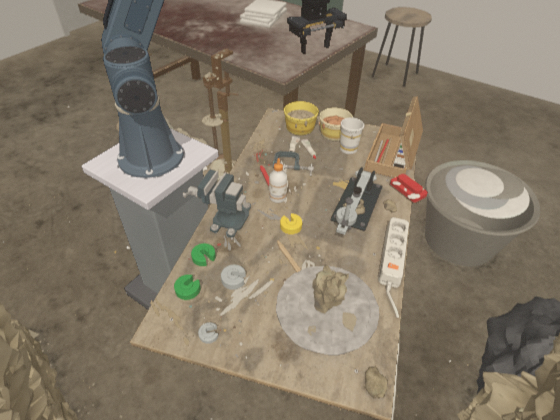

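The top view shows the plain steel weight at about (332,224), with its slot toward the upper right. Green ones are at (330,265) and (366,251), and a yellow one at (245,217). The stem is at about (224,155), with the arm running left to the pivot. The bottle is at (213,252) and the small weight at (386,207). The side view agrees.

```bash
cat >> h.py <<'E'
def go(P,yaw):
    "print shift (mm) and turn (deg) in tool axes to bring TCP to P, tool down with y at yaw deg"
    o=robot.get_obs(); q=R.from_quat(o["tool_rot"]); p=np.array(o["position"])
    a=np.radians(yaw); y=np.array([np.cos(a),np.sin(a),0]); z=np.array([0,0,-1.]); x=np.cross(y,z)
    G=R.from_matrix(np.column_stack([x,y,z]))
    Y=q.as_matrix()[:,1]
    print("t",round(o["time"],2),"pos",p.round(4),"yaw",np.degrees(np.arctan2(Y[1],Y[0])).round(1),"F",np.round(o["ft_force"],1),"w",round(o["grip_width"],4),"q6",round(o["q"][5],2))
    print("cmd",(q.inv().apply(np.array(P)-p)*1000).round(1),np.degrees((q.inv()*G).as_rotvec()).round(1))
E
python3 -c "
from h import *
go([.525,-.228,.2],-57)"
```

```text
t 0.9 pos [0.2581 0.5692 0.2445] yaw 65.6 F [0.4 0.3 0.3] w 0.0869 q6 -0.18
cmd [-572.3 -615.8   44.5] [ -0.    0.  122.6]
```

move_arm --series "-572 -616 30 0 0 122;-572 -616 30 0 0 122;-572 -616 30 0 0 122;-572 -616 30 0 0 122;-572 -616 30 0 0 122;-572 -616 30 0 0 122;-572 -616 30 0 0 122;-572 -616 30 0 0 122" --jaw 1 --newtons 50

```text
time: 1.57
position: [0.364, 0.2515, 0.2329]
tool_rot: [0.656, 0.755, 0.0, 0.0]
ft_force: [0.5, 1.0, -0.8]
grip_width: 0.0867
grip_force: 0.0
```

```bash
python3 -c "
from h import *
go([.525,-.228,.2],-57)"
```

```text
t 1.57 pos [0.364  0.2515 0.2329] yaw 8.0 F [ 0.5  1.  -0.8] w 0.0867 q6 0.21
cmd [-497.3   92.7   32.9] [ 0. -0. 65.]
```

move_arm --series "-497 93 30 0 0 65;-497 93 30 0 0 65;-497 93 30 0 0 65;-497 93 30 0 0 65;-497 93 30 0 0 65;-497 93 30 0 0 65;-497 93 30 0 0 65;-497 93 30 0 0 65"

```text
time: 2.23
position: [0.472, -0.0638, 0.2131]
tool_rot: [0.938, 0.347, 0.0, 0.0]
ft_force: [1.6, 0.1, 0.3]
grip_width: 0.0872
grip_force: 0.0
```

```bash
python3 -c "
from h import *
go([.525,-.228,.2],-57)"
```

```text
t 2.23 pos [ 0.472  -0.0638  0.2131] yaw -49.4 F [1.6 0.1 0.3] w 0.0872 q6 0.49
cmd [-66.7 159.1  13.2] [ 0.  -0.   7.6]
```

move_arm --series "-67 159 13 0 0 8;-67 159 13 0 0 8;-67 159 13 0 0 8;-67 159 13 0 0 8;-67 159 13 0 0 8;-67 159 13 0 0 8"

```text
time: 2.73
position: [0.5262, -0.2288, 0.1996]
tool_rot: [0.959, 0.282, 0.0, 0.001]
ft_force: [0.7, 1.0, -0.3]
grip_width: 0.087
grip_force: 0.0
```

```bash
python3 - <<'E'
from h import *
np.set_printoptions(precision=4,suppress=True)
go([.525,-.228,.2],-57)
c=robot.camera("wrist"); save(c,"w1")
for t in ("big_centre","big_mouth"):
    for r in robot.tip_of(c,t)[:3]: print(t,np.array(r["xyz"]),round(r["p"],2))
print(c["mtx"],c["world_to_cam"])
E
```

```text
t 2.73 pos [ 0.5262 -0.2288  0.1996] yaw -57.2 F [ 0.7  1.  -0.3] w 0.087 q6 0.39
cmd [-0.6 -1.3 -0.4] [ 0.1 -0.  -0.2]
big_centre [0.5459 0.009  0.0128] 0.95
big_centre [ 0.5287 -0.2247  0.0108] 0.81
big_centre [ 0.4523 -0.308   0.0147] 0.74
big_mouth [ 0.4472 -0.2229  0.0123] 0.98
big_mouth [ 0.5513 -0.2079  0.0103] 0.94
big_mouth [ 0.4567 -0.2804  0.013 ] 0.94
[[325.1923   0.     280.865 ]
 [  0.     325.1923 211.7622]
 [  0.       0.       1.    ]] [[ 0.5417 -0.8405  0.0016 -0.4787]
 [-0.8062 -0.5191  0.2839  0.2834]
 [-0.2378 -0.1551 -0.9589  0.4373]
 [ 0.      0.      0.      1.    ]]
```

View pics/w1.png

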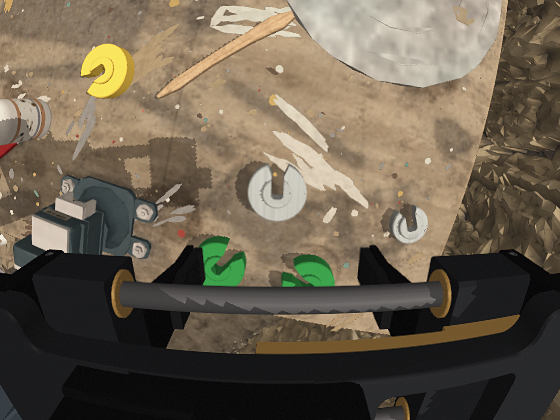

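The steel weight is centred near (277,191) with its mouth at the top near (282,167). The small weight is at (408,224), and the green ones are at (222,262) and (307,272).

```bash
cat >> h.py <<'E'
def wray(c,uv,z):
    M=np.array(c["mtx"]); T=np.array(c["world_to_cam"]); v=(np.array(uv)-M[:2,2])/M[0,0]; r=np.hypot(*v)
    d=np.append(np.sin(r)*v/max(r,1e-9),np.cos(r)); o=-T[:3,:3].T@T[:3,3]; d=T[:3,:3].T@d
    return o+d*(z-o[2])/d[2]
def rect(c,ctr,z,half=60,s=8):
    "rectified top-down picture of plane z; s px/mm; columns=+world x, rows=-world y"
    M=np.array(c["mtx"]); T=np.array(c["world_to_cam"]); n=int(2*half*s)
    g=(np.arange(n)/s-half)/1000; X,Y=np.meshgrid(ctr[0]+g,ctr[1]-g)
    p=np.stack([X,Y,np.full_like(X,z),np.ones_like(X)],-1)@T.T
    rr=np.hypot(p[...,0],p[...,1]); th=np.arctan2(rr,p[...,2])*M[0,0]/np.maximum(rr,1e-9)
    return cv2.remap(c["img"],(p[...,0]*th+M[0,2]).astype(np.float32),(p[...,1]*th+M[1,2]).astype(np.float32),cv2.INTER_CUBIC)
E
python3 - <<'E'
from h import *
print(wray({"mtx":[[325.1923,0,280.865],[0,325.1923,211.7622],[0,0,1]],"world_to_cam":[[.5417,-.8405,.0016,-.4787],[-.8062,-.5191,.2839,.2834],[-.2378,-.1551,-.9589,.4373],[0,0,0,1]]},(277,191),.022))
c=robot.camera("wrist")
im=rect(c,(.526,-.228),.022,45,6)
for a in range(0,90,10): cv2.putText(im,"+",(0,0),0,.1,(255,0,0))
cv2.circle(im,(270,270),180,(255,0,0),1); cv2.drawMarker(im,(270,270),(255,0,0),0,10)
cv2.imwrite("pics/r1.png",im[:,:,::-1])
E
```

```text
[ 0.52913327 -0.22378909  0.022     ]
```

View pics/r1.png

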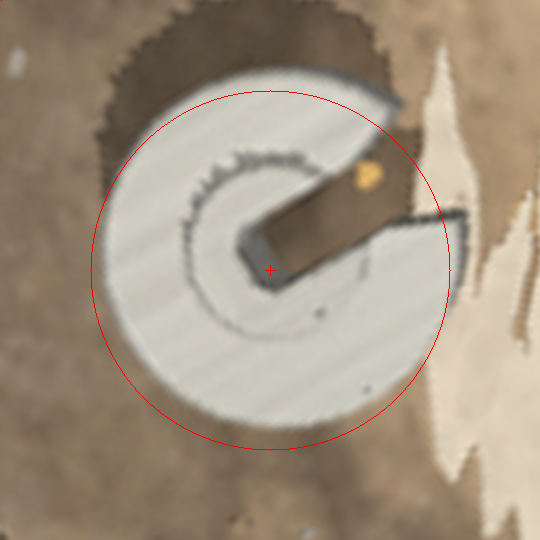

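Centre at (0.5284, -0.2243), slot at 30°. Grasping with tool yaw −60°.

```bash
python3 -c "
from h import *
go([.5284,-.2243,.024],-60)"
```

```text
t 2.93 pos [ 0.5244 -0.2235  0.1998] yaw -56.9 F [ 0.1  0.3 -0. ] w 0.0872 q6 0.39
cmd [  3.    3.2 175.8] [-0.1  0.   3.1]
```

```bash
python3 - <<'E'
from h import *
np.set_printoptions(precision=4,suppress=True)
for i in range(8):
    c=robot.camera("wrist"); T=np.array(c["world_to_cam"]); o=robot.get_obs(); print(np.array(o["position"]),o["q"],-T[:3,:3].T@T[:3,3])
E
```

```text
[ 0.5246 -0.2235  0.2   ] [-0.5987  0.5106  1.6165  0.0002  1.0159  0.394 ] [ 0.5902 -0.1821  0.3398]
[ 0.5248 -0.2236  0.2001] [-0.5986  0.5105  1.6162  0.0002  1.0158  0.3939] [ 0.5903 -0.182   0.3399]
[ 0.525  -0.2238  0.2002] [-0.5988  0.5106  1.6158  0.0001  1.0157  0.3939] [ 0.5904 -0.1821  0.3401]
[ 0.5252 -0.2241  0.2002] [-0.599   0.5107  1.6154  0.0001  1.0156  0.3939] [ 0.5906 -0.1823  0.3402]
[ 0.5253 -0.2243  0.2002] [-0.5992  0.5109  1.615   0.      1.0156  0.3939] [ 0.5907 -0.1826  0.3402]
[ 0.5253 -0.2246  0.2002] [-0.5995  0.5111  1.6147  0.      1.0156  0.3938] [ 0.5908 -0.1828  0.3402]
[ 0.5253 -0.2248  0.2001] [-0.5999  0.5114  1.6145 -0.      1.0157  0.3938] [ 0.5909 -0.1831  0.3402]
[ 0.5254 -0.2251  0.2001] [-0.6002  0.5115  1.6143 -0.0001  1.0156  0.3938] [ 0.5909 -0.1833  0.3401]
```

move_arm --series "3 1 40 0 0 3;3 1 80 0 0 3;3 1 120 0 0 3;3 1 130 0 0 3;3 1 130 0 0 3;3 1 130 0 0 3"

```text
time: 3.83
position: [0.5288, -0.2249, 0.0703]
tool_rot: [0.966, 0.259, 0.0, 0.0]
ft_force: [0.7, -0.2, 1.0]
grip_width: 0.087
grip_force: 0.0
```

```bash
python3 -c "
from h import *
go([.5284,-.2243,.024],-60)
robot.camera('top')
robot.camera('top')
go([.5284,-.2243,.024],-60)
"
```

```text
t 3.83 pos [ 0.5288 -0.2249  0.0703] yaw -60.0 F [ 0.7 -0.2  1. ] w 0.087 q6 0.45
cmd [-0.  -0.8 46.3] [ 0. -0.  0.]
t 3.93 pos [ 0.53   -0.2257  0.0721] yaw -60.0 F [ 0.   0.5 -0.5] w 0.0869 q6 0.45
cmd [-0.8 -2.2 48.1] [ 0.2 -0.1  0. ]
```

Wobble of 1–2 mm is fine for the grasp; descending slowly.

move_arm --series "0 -1 15 0 0 0;0 -1 28 0 0 0;0 -1 38 0 0 0;0 -1 43 0 0 0;0 -1 46 0 0 0;0 -1 46 0 0 0;0 -1 46 0 0 0"

```text
time: 4.52
position: [0.5283, -0.2241, 0.0245]
tool_rot: [0.966, 0.259, 0.0, 0.0]
ft_force: [0.3, -0.2, 0.2]
grip_width: 0.087
grip_force: 0.0
```

move_arm --series "0 0 0 0 0 0;0 0 0 0 0 0;0 0 0 0 0 0;0 0 0 0 0 0;0 0 0 0 0 0;0 0 0 0 0 0" --jaw 0.5 --newtons 50

```text
time: 5.02
position: [0.5277, -0.2237, 0.024]
tool_rot: [0.966, 0.259, -0.0, -0.0]
ft_force: [0.6, -0.2, 1.0]
grip_width: 0.0593
grip_force: 50.0
```

move_arm --series "0 0 -3 0 0 0;0 0 -12 0 0 0;0 0 -30 0 0 0;0 0 -60 0 0 0;0 0 -95 0 0 0;0 0 -125 0 0 0;0 0 -145 0 0 0;0 0 -150 0 0 0"

```text
time: 5.68
position: [0.5296, -0.2248, 0.1781]
tool_rot: [0.966, 0.259, 0.002, 0.003]
ft_force: [0.8, -1.3, -3.1]
grip_width: 0.0591
grip_force: 50.0
```

```bash
python3 -c "
from h import *
go([.690,-.02,.175],11)
"
```

```text
t 5.68 pos [ 0.5296 -0.2248  0.1781] yaw -60.0 F [ 0.8 -1.3 -3.1] w 0.0591 q6 0.45
cmd [241.4 -97.1   3.3] [  0.5   0.1 -71. ]
```

move_arm --series "20 -8 0 0 0 -6;48 -19 0 0 0 -13;80 -32 0 0 0 -20;112 -45 0 0 0 -27;144 -58 0 0 0 -34;176 -71 0 0 0 -41;205 -82 0 0 0 -48;225 -90 0 0 0 -55"

```text
time: 6.35
position: [0.6781, -0.0303, 0.172]
tool_rot: [0.735, 0.679, -0.0, -0.001]
ft_force: [0.2, -0.2, -4.2]
grip_width: 0.0591
grip_force: 50.0
```

```bash
python3 -c "
from h import *
go([.690,-.02,.175],11)
"
```

```text
t 6.35 pos [ 0.6781 -0.0303  0.172 ] yaw -4.5 F [ 0.2 -0.2 -4.2] w 0.0591 q6 -0.13
cmd [11.2 11.  -3. ] [ -0.1  -0.1 -15.5]
```

move_arm --series "5 5 0 0 0 -6;9 9 0 0 0 -12;11 11 -2 0 0 -15.5;11 11 -3 0 0 -15.5;11 11 -3 0 0 -15.5;11 11 -3 0 0 -15.5"

```text
time: 6.85
position: [0.6887, -0.0235, 0.1759]
tool_rot: [0.64, 0.768, -0.001, -0.001]
ft_force: [0.8, 0.7, -3.9]
grip_width: 0.0591
grip_force: 50.0
```

```bash
python3 - <<'E'
from h import *
np.set_printoptions(precision=4,suppress=True)
for i in range(3): robot.camera("side")
go([.690,-.02,.175],11)
c=robot.camera("wrist"); save(c,"w2")
for t in ("press","stem_place","stem_head","first_top","big_centre"):
    for r in robot.tip_of(c,t)[:2]: print(t,np.array(r["xyz"]),round(r["p"],2))
a=rect(c,(.675,.06),.137,60,3); b=rect(c,(.665,.1),.066,70,3)
im=np.zeros((420,780,3),np.uint8); im[:360,:360]=a; im[:420,360:780]=b
cv2.imwrite("pics/r2.png",im[:,:,::-1])
E
```

```text
t 7.0 pos [ 0.6891 -0.0237  0.1765] yaw 10.4 F [ 0.3  0.1 -3.7] w 0.0592 q6 -0.38
cmd [3.5 1.6 1.5] [-0.1 -0.  -0.6]
press [0.6515 0.1546 0.0016] 0.93
stem_place [0.6758 0.0587 0.0872] 0.76
stem_head [0.6785 0.0573 0.1368] 0.63
first_top [0.6719 0.0587 0.0841] 0.6
big_centre [0.5465 0.0083 0.0124] 0.96
big_centre [ 0.6897 -0.0237  0.1673] 0.83
```

View pics/w2.png

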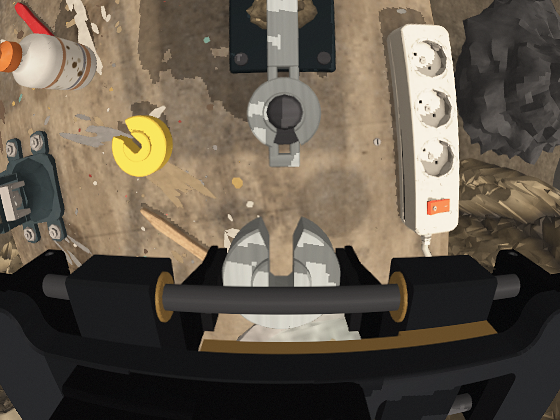

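View pics/r2.png

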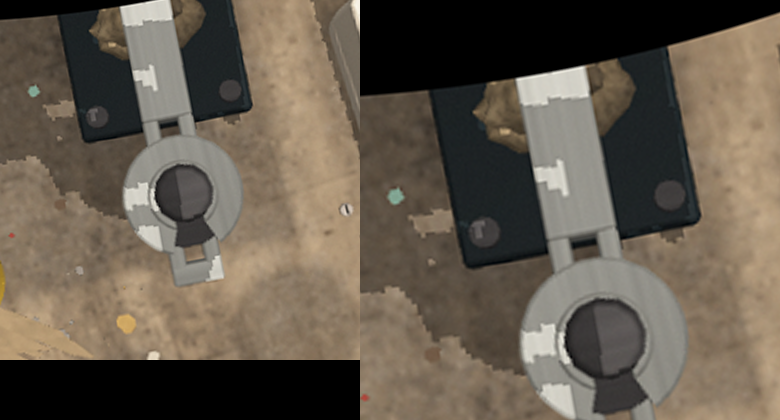

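The wrist view shows the held weight at about (283,270) with its slot pointing up at the stem head at (285,112). In the rectified view the head centre is at about (0.6763, 0.0553) and the arm direction is about 101°. Next I lower it to slide height, just short of the stem.

```bash
python3 - <<'E'
from h import *
go([.687,.0013,.120],11.2)
E
```

```text
t 7.3 pos [ 0.6896 -0.0235  0.177 ] yaw 10.5 F [-0.1 -0.6 -4.1] w 0.0587 q6 -0.38
cmd [24.9  2.  57. ] [ 0.   0.  -0.7]
```

move_arm --series "3 0 10 0 0 -0.7;8 1 25 0 0 -0.7;14 2 40 0 0 -0.7;20 2 50 0 0 -0.7;24 2 55 0 0 -0.7;25 2 57 0 0 -0.7;25 2 57 0 0 -0.7;25 2 57 0 0 -0.7"

```text
time: 7.97
position: [0.6876, 0.0015, 0.1205]
tool_rot: [0.635, 0.773, 0.0, 0.001]
ft_force: [0.1, -0.2, -3.8]
grip_width: 0.0585
grip_force: 50.0
```

```bash
python3 - <<'E'
from h import *
for i in range(4): robot.camera("side")
go([.687,.0013,.120],11.2)
o=robot.get_obs(); p=o["position"]
c=robot.camera("wrist")
import math
def rrot(im,yaw):
    h=im.shape[0]; M=cv2.getRotationMatrix2D((h/2,h/2),-yaw,1); return cv2.warpAffine(im,M,(h,h))
# rotate so tool y = columns right, slot up
a=rrot(rect(c,(p[0],p[1]),p[2]-.002,45,4.4),11.2)   # disc top plane, centred on TCP
b=rrot(rect(c,(.6763,.0553),.137,45,4.4),11.2)
im=np.hstack([a,b]); 
for x in (198,594): cv2.line(im,(x,0),(x,395),(255,0,0),1)
cv2.line(im,(396,198),(791,198),(255,0,0),1)
cv2.imwrite("pics/r3.png",im[:,:,::-1])
E
```

```text
t 8.17 pos [0.6876 0.0012 0.1209] yaw 11.2 F [ 1.1  0.1 -3.3] w 0.0589 q6 -0.36
cmd [ 0.2 -0.6  0.9] [ 0.1  0.  -0. ]
```

View pics/r3.png

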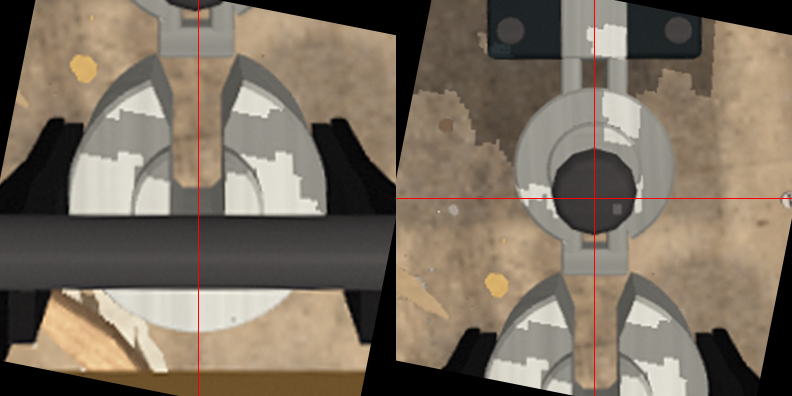

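Slot and arm are parallel and the slot is aligned laterally to about 0.6 mm. The stem sits about 56 mm ahead. Sliding in steps and watching the force.

move_arm --series "4 -0.6 0.5 0 0 0;9 -0.6 0.5 0 0 0;14 -0.6 0.5 0 0 0;19 -0.6 0.5 0 0 0;24 -0.6 0.5 0 0 0;28 -0.6 0.5 0 0 0;30 -0.6 0.5 0 0 0;30 -0.6 0.5 0 0 0"

```text
time: 8.88
position: [0.6804, 0.0317, 0.1194]
tool_rot: [0.634, 0.773, -0.0, -0.0]
ft_force: [-0.0, 0.2, -4.0]
grip_width: 0.0589
grip_force: 50.0
```

```bash
python3 - <<'E'
from h import *
go([.676,.0567,.120],11.2)
E
```

```text
t 8.88 pos [0.6804 0.0317 0.1194] yaw 11.3 F [-0.   0.2 -4. ] w 0.0589 q6 -0.31
cmd [25.4  0.6 -0.6] [-0.  -0.   0.1]
```

move_arm --series "3 0.3 0 0 0 0;6 0.3 0 0 0 0;9 0.3 0 0 0 0;12 0.3 0 0 0 0;15 0.3 0 0 0 0;18 0.3 0 0 0 0;20 0.3 0 0 0 0;20 0.3 0 0 0 0"

```text
time: 9.55
position: [0.6768, 0.0512, 0.1194]
tool_rot: [0.634, 0.773, -0.0, -0.0]
ft_force: [-0.3, -0.1, -3.5]
grip_width: 0.0593
grip_force: 50.0
```

move_arm --series "0.5 0 0 0 0 0;1 0 0 0 0 0;1.5 0 0 0 0 0;2 0 0 0 0 0;2.5 0 0 0 0 0;2.5 0 0 0 0 0"

```text
time: 10.05
position: [0.6765, 0.0531, 0.1194]
tool_rot: [0.635, 0.773, 0.0, -0.0]
ft_force: [-1.0, -1.1, -4.2]
grip_width: 0.0587
grip_force: 50.0
```

move_arm --series "0.5 0 0 0 0 0;1 0 0 0 0 0;1.5 0 0 0 0 0;1.5 0 0 0 0 0"

```text
time: 10.38
position: [0.6762, 0.0546, 0.1194]
tool_rot: [0.635, 0.773, -0.0, -0.0]
ft_force: [1.0, -0.8, -4.1]
grip_width: 0.0589
grip_force: 50.0
```

move_arm --series "0.4 0 0 0 0 0;0.8 0 0 0 0 0;1 0 0 0 0 0;1 0 0 0 0 0"

```text
time: 10.72
position: [0.676, 0.0555, 0.1194]
tool_rot: [0.635, 0.773, -0.0, -0.0]
ft_force: [-0.8, 0.8, -3.4]
grip_width: 0.0594
grip_force: 50.0
```

move_arm --series "0.4 0 0 0 0 0;0.8 0 0 0 0 0;1 0 0 0 0 0;1 0 0 0 0 0"

```text
time: 11.05
position: [0.6758, 0.0565, 0.1194]
tool_rot: [0.635, 0.773, -0.0, -0.0]
ft_force: [-0.1, -0.8, -4.1]
grip_width: 0.0593
grip_force: 50.0
```

move_arm --series "0.4 0 0 0 0 0;0.8 0 0 0 0 0;1 0 0 0 0 0;1 0 0 0 0 0"

```text
time: 11.38
position: [0.6756, 0.0575, 0.1194]
tool_rot: [0.635, 0.773, -0.0, -0.0]
ft_force: [-0.4, -0.1, -4.2]
grip_width: 0.0593
grip_force: 50.0
```

move_arm --series "0.4 0 0 0 0 0;0.8 0 0 0 0 0;1 0 0 0 0 0;1 0 0 0 0 0"

```text
time: 11.72
position: [0.6756, 0.058, 0.1194]
tool_rot: [0.635, 0.773, -0.0, 0.0]
ft_force: [1.0, -2.0, -4.1]
grip_width: 0.0591
grip_force: 50.0
```

move_arm --series "0.4 0 0 0 0 0;0.8 0 0 0 0 0;1 0 0 0 0 0;1 0 0 0 0 0"

```text
time: 12.05
position: [0.6755, 0.0582, 0.1194]
tool_rot: [0.635, 0.773, -0.001, 0.001]
ft_force: [0.5, -5.4, -4.5]
grip_width: 0.059
grip_force: 50.0
```

Closed end felt at y≈0.058. Backing off about 0.6 mm from contact and lowering.

move_arm --series "-1 0 0 0 0 0;-2 0 0 0 0 0;-2.1 0 1 0 0 0;-2.1 0 2 0 0 0;-2.1 0 3 0 0 0;-2.1 0 3.5 0 0 0;-2.1 0 3.5 0 0 0"

```text
time: 12.63
position: [0.6753, 0.0578, 0.1156]
tool_rot: [0.635, 0.773, -0.0, -0.0]
ft_force: [-0.2, -0.1, -4.1]
grip_width: 0.0586
grip_force: 50.0
```

move_arm --series "0 0 0.5 0 0 0;0 0 1 0 0 0;0 0 1.5 0 0 0;0 0 2 0 0 0;0 0 2 0 0 0"

```text
time: 13.05
position: [0.6756, 0.0574, 0.1137]
tool_rot: [0.635, 0.773, -0.0, -0.0]
ft_force: [-0.3, -0.2, -4.2]
grip_width: 0.0592
grip_force: 50.0
```

move_arm --series "0 0 0.5 0 0 0;0 0 1 0 0 0;0 0 1.5 0 0 0;0 0 1.5 0 0 0"

```text
time: 13.38
position: [0.6756, 0.0573, 0.1123]
tool_rot: [0.635, 0.773, -0.0, -0.0]
ft_force: [0.6, 0.1, -4.5]
grip_width: 0.059
grip_force: 50.0
```

move_arm --series "0 0 0.4 0 0 0;0 0 0.8 0 0 0;0 0 1 0 0 0;0 0 1 0 0 0"

```text
time: 13.72
position: [0.6756, 0.0574, 0.1114]
tool_rot: [0.635, 0.773, -0.0, -0.0]
ft_force: [0.8, -0.3, -4.0]
grip_width: 0.0592
grip_force: 50.0
```

move_arm --series "0 0 0.4 0 0 0;0 0 0.8 0 0 0;0 0 1 0 0 0;0 0 1 0 0 0"

```text
time: 14.05
position: [0.6757, 0.0574, 0.111]
tool_rot: [0.635, 0.773, 0.0, 0.0]
ft_force: [-1.0, -0.6, -0.4]
grip_width: 0.0588
grip_force: 50.0
```

move_arm --series "0 0 0.4 0 0 0;0 0 0.8 0 0 0;0 0 0.8 0 0 0;0 0 0.8 0 0 0"

```text
time: 14.38
position: [0.6758, 0.0573, 0.1108]
tool_rot: [0.635, 0.773, 0.0, 0.0]
ft_force: [-2.1, 0.6, 6.1]
grip_width: 0.0592
grip_force: 50.0
```

Seated at z=0.111, matching fully nested. Relieving the load and opening.

move_arm --series "0 0 -0.5 0 0 0;0 0 -1 0 0 0;0 0 -1 0 0 0" --newtons 5

```text
time: 14.63
position: [0.6758, 0.0573, 0.1108]
tool_rot: [0.635, 0.773, 0.0, 0.0]
ft_force: [-1.9, 0.3, 2.2]
grip_width: 0.0596
grip_force: 5.0
```

move_arm --series "0 0 0 0 0 0;0 0 0 0 0 0;0 0 0 0 0 0;0 0 0 0 0 0;0 0 0 0 0 0;0 0 0 0 0 0" --jaw 0.95

```text
time: 15.13
position: [0.6758, 0.0573, 0.1105]
tool_rot: [0.635, 0.773, 0.0, 0.0]
ft_force: [0.4, 0.9, -1.1]
grip_width: 0.0817
grip_force: 0.0
```

move_arm --series "0 0 -4 0 0 0;0 0 -12 0 0 0;0 0 -25 0 0 0;0 0 -45 0 0 0;0 0 -65 0 0 0;0 0 -85 0 0 0;0 0 -95 0 0 0;0 0 -95 0 0 0"

```text
time: 15.8
position: [0.6778, 0.0573, 0.2101]
tool_rot: [0.635, 0.773, 0.002, 0.003]
ft_force: [0.4, -0.3, 0.4]
grip_width: 0.0826
grip_force: 0.0
```

```bash
python3 - <<'E'
from h import *
np.set_printoptions(precision=4,suppress=True)
c=robot.camera("wrist"); save(c,"w4"); s=robot.camera("side")
for cc in (c,s):
    for t in ("press","stem_place","big_centre","big_mouth"):
        for r in robot.tip_of(cc,t)[:4]:
            if abs(r["xyz"][0]-.67)<.06: print(t,np.array(r["xyz"]),round(r["p"],2))
im=np.hstack([cv2.resize(c["img"][60:320,130:430],(400,347)),cv2.resize(s["img"][150:275,280:424],(400,347),interpolation=cv2.INTER_CUBIC)])
cv2.imwrite("pics/f.png",im[:,:,::-1])
E
```

```text
press [0.6545 0.1562 0.0005] 0.62
stem_place [0.6779 0.0552 0.0878] 0.71
big_centre [0.6758 0.0578 0.099 ] 0.69
big_mouth [0.6718 0.0891 0.0978] 0.71
press [0.6618 0.152  0.0011] 0.96
press [0.6761 0.0583 0.1397] 0.65
stem_place [0.6747 0.0589 0.091 ] 0.74
big_centre [0.6691 0.0554 0.0983] 0.71
big_mouth [0.6711 0.0882 0.1003] 0.72
```

View pics/f.png

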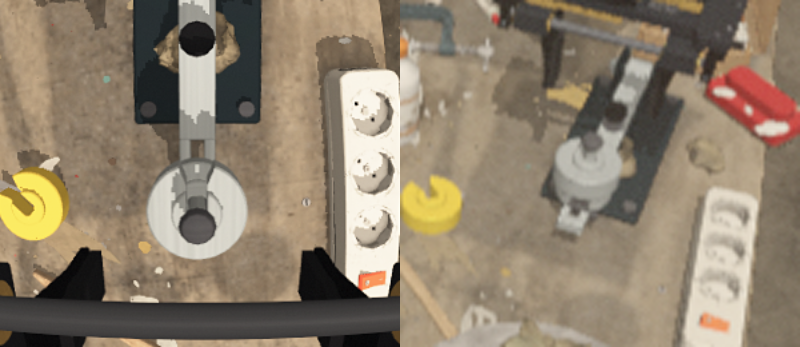

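The weight is on the stem at about (197,210) in the left crop. Its slot faces the pivot, it lies level on the first weight, the big_centre estimate is z ≈ 0.0985, and the robot is clear. Handing in.

```bash
python3 -c "
from rig import robot
print(robot.hand_in())"
```

```text
the job is handed in; nothing more can be done
None
```

The large weight is on the stem, nested on the first weight with its slot facing the pivot, and the robot was clear at hand-in; the job is handed in, but no verdict came back.

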